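# Wind the timer and air the drying box under its sprung hood

## Task

Air the bench drying box: first wind the wing key of the clockwork timer clockwise (seen from above), in several short turns, all the way to its stop. Then take the hood of the box by its bar handle, raise it just past its balance point, where its spring starts to carry it open, without letting it swing wide open, and bring it back and hold it a few degrees below the balance point, where it would fall shut if let go. Finish while still holding the hood there by its handle; leave the tin, the jar and the screwdriver where they are.

Things in the scene. Friction and masses are not known exactly. Their poses are not given: they have to be found in the camera images.
- key (a joint): winding angle of the timer's key, rad: 0 run down, 2.8 the stop (fully wound); starts between 0 and 0.6. Grows as the key is turned clockwise seen from above. Its spring stiffens (0.12 N m to turn at first, 0.19 N m near the stop), but a ratchet holds the key wherever it is let go. One grasp can turn it about 1.4 rad.
- key_grip (a point): centre of the upright wing of the brass key, on its turning axis, 88 mm above the bench. Wing: 44 mm wide along this point's x, 9 mm thick along its y, 73 to 103 mm above the bench; pinch its thickness from above. The point turns with the key. Below is the timer's white case, 90 x 90 x 60 mm, fixed to the bench, left or right of the drying box.
- hood (a joint): opening angle of the hood, rad: 0 shut (level), 1.70 wide open. Balance point at 1.10 (63 degrees from level): below it the hood falls shut by itself (about 2.4 N at the handle when shut, under 1 N within 0.2 rad of the balance), above it the spring carries it wide open (under 2 N). It moves freely, nearly without friction.
- hood_handle (a point): middle of the hood's black round bar handle, 12 mm thick, 130 mm long along this point's y (as the hinge), 110 mm clear between its side arms. It lies 50 mm clear in front of the box (robot side), 97 mm above the bench when shut. Pinch it from above, one finger in front and one behind; it turns in the pinch as the hood swings. The point turns with the hood.
- hood_hinge (a point): middle of the hood's hinge axis, which is level, along this point's y, on the top far edge of the grey steel drying box (170 mm deep, 220 mm wide, 85 mm high, fixed). Hood shut, the handle bar lies 220 mm from it along the point's -x (towards the robot) and 12 mm above it, and rises in an arc about it. The point turns with the hood.
- tin: plain steel tin, 70 mm across, 90 mm high, standing on the other side of the box from the timer; origin at the centre of its underside; leave alone
- jar: closed glass jar, 72 mm across, 100 mm high, beyond the box to the right; origin at the centre of its underside; leave alone
- driver: small screwdriver, 160 mm long, lying on the bench beyond the box to the left, along its own x; leave alone
Things that resemble listed ones, but are neither listed nor needed, are in the scene too. What is shaped like the part that bears key but pink or purple is not meant.

How it is judged (in metres and radians):
On the way, in this order (a step that is already met when the one before it is completed fails the run):
1. the timer's key is wound to its stop (at least 2.5 of 2.8 rad) while the hood is still shut (value of joint key above 2.5 rad and value of joint hood below 0.2 rad), for 0.2 s.
2. the hood has been raised past its balance point (over 1.13 rad) (value of joint hood above 1.13 rad), for 0.1 s.
At the end, for the whole second after the job is handed in: The key is still wound (over 2.4 rad), and the hood is held still by the fingers at its handle, between 0.85 and 1.06 rad, that is 2 to 14 degrees below its balance point at 1.10 rad, with no loose thing propping it (value of joint key above 2.4 rad and value of joint hood between 0.85 and 1.06 rad and velocity of joint hood between -0.1 and 0.1 rad/s and contact force between the fingers and hood above 0.1 N and distance between the grasp point and hood_handle below 0.08 m and contact force between each of tin, jar, driver and hood below 0.1 N); the arm keeps its last pose, push and grip.
It fails at once if the hood swings wide open (over 1.5 rad) (value of joint hood above 1.5 rad).
It fails at once if the tin, the jar or the screwdriver is moved by more than 20 mm (distance of any of tin, jar, driver from where it was at the start of the episode above 0.02 m).
It also fails if it takes over 72 s, if anything falls off the work surface, if the arm or the gripper's body presses on something with over 40 N, if the wrist force passes 120 N, or if a joint passes its speed limit or range.

## Robot

A 6-joint arm with a two-finger parallel gripper is mounted at the origin on the work surface. World frame = base frame: x ahead of the robot, y to its left, z up, the work surface at z = 0. Lengths are in m, angles in degrees, forces in N, time in s.
With the tool pointing down it reaches from about 0.25 to 0.8 m from the base axis. Payload 8.5 kg.
Tool frame: the origin (TCP) lies midway between the tips of the shut fingers; the grasp point (between the pads) lies 19 mm behind it; z points along the fingers, y is the direction in which the jaws open and shut (so a half turn about z gives the same grasp; the last joint's range is limited). The gripper opens to 85 mm and grips with 20 to 120 N. Pads are 22 mm wide; open, the fingers measure 114 mm over their backs; the gripper's body (76 mm by 85 mm) begins 54 mm behind the grasp point. The pads swing forward as they close: fully open they stand 13 mm farther back than shut.
Start: joints at [-74.599, 13.648, -0.773, 75.585, 0, 90], TCP at [0.139, -0.506, 0.231] pointing down, gripper open.
Joint ranges: [-152.45, 152.45], [-59.26, 108.67], [-65.41, 83.53], [-104.44, 129.93], [-82.83, 76.93], [-180, 180]. Speed limits (degrees/s): [127.2, 127.2, 159.86, 180, 180, 180].

## Interface

Orientations are given as [roll, pitch, yaw] about the fixed x, y, z axes, in that order (R = Rz(yaw) Ry(pitch) Rx(roll)).
In Python, from cell import observe, viewer, order gives the robot as it stands.
- The arm moves only by the shell command python3 -m pendant 'ROWS' [FORCE]. ROWS is JSON, a list of rows, each a list of 3 entries, a list of its own where there are three numbers: the shift along the tool's x, y, z in m, then the turn, a rotation vector about the tool's x, y, z in rad, then the finger opening in m, from 0 to 0.0854. In form: [[[dx, dy, dz], [rx, ry, rz], fingers], ...]. A call has 1 to 10 rows; each row is the pose to reach, as a shift and turn from the pose commanded when the call began, along the tool's axes at that moment; what a row does not reach only later rows make up. A row lasts 1/12 s, in which the tool goes at most 41.7 mm and 7.16 degrees, less where a joint would pass 70% of its speed; a pose out of reach is approached as far as the arm can. A call with a gripper value outside its range is refused whole. The fingers move at their own pace and stop on an object; FORCE is the grip in N (left out, the last holds). Time passes only in rows, so rows that repeat a pose let the fingers close. It gives the time, the measured TCP pose, the force and the opening at its end, in the units of the state.
- observe(): the state, without advancing time (a new reading comes with each control period).
- viewer.get_image(name): name is "scene" or "top" or "wrist"; returns a dict with "color" (420x560x3 uint8, red, green, blue), "depth" (420x560 float32, m along the optical axis (not along the pixel's ray), 0 where there is no reading), "fx", "fy", "cx", "cy" (pixels), "k1" (the pictures are not rectified: a ray, as slopes to the right and down, at radius r is drawn at 1 + k1 r^2 times it, then the intrinsics apply), "rvec" (rotation vector, rad) and "tvec" (3), from world to camera coordinates, as OpenCV has them. Camera axes: x right, y down, z forward; pixel columns grow to the right and rows downward; lengths in m; the calibration is good to about 2 mm. A picture is of the moment at which its call begins.
- order.sign_off(): hands the job in, once; it reports no verdict.
The state is a dict: "t": time; "joints": joint angles; "qd": joint speeds; "tau": joint torques, N m; "tcp_pos": TCP position; "tcp_rot": TCP orientation; "contact_force": force on the tool from outside, world axes, zero at the start; "ft_torque": the same for the moment, N m; "opening": finger opening in m.
Only numpy, scipy, OpenCV 4.12 (cv2) and the standard library are available. Lean on these libraries where they do the work, as an engineer would, in place of code of your own. Each camera call takes 0.05 s, during which the arm holds its last target.

## Working session

There is one attempt and no reset: what is moved stays moved. The work goes in short steps, Python scripts to look and compute and a shell command to move; the robot and the scene stay as the last step left them, time stands still between calls to the robot, and variables do not carry over. Pictures are saved under pics/ and viewed, and the job is handed in when it is done.

```bash
ls; mkdir -p pics; python3 - <<'E'
from cell import observe, viewer
import cv2
print(observe())
for n in ("scene","top"):
    d=viewer.get_image(n); cv2.imwrite(f"pics/{n}0.png",d["color"][:,:,::-1]); print(n,d["fx"],d["k1"],d["rvec"],d["tvec"])
E
```

```text
pics
{'t': 0.0, 'joints': array([-7.46014955e+01,  1.36827381e+01, -8.16259320e-01,  7.55833008e+01,
        8.55920425e-05,  9.00016042e+01]), 'qd': array([-0.07167327, -0.07809984, -0.07158618,  0.03877475,  0.06435423,
       -0.0298885 ]), 'tau': array([ 1.16700212e-03, -5.38781047e+01,  3.46433794e+01,  1.87503593e-02,
        1.28716933e-04,  3.20797972e-05]), 'tcp_pos': array([ 0.13929776, -0.50576717,  0.23066595]), 'tcp_rot': array([-1.79917702e+02, -8.32876746e-05,  1.53969001e+01]), 'contact_force': array([-0.14985358,  0.3799446 , -0.23050349]), 'ft_torque': array([ 0.00549149,  0.04124455, -0.03301901]), 'opening': 0.08554152793235922}
scene 440.1288756019186 -0.05527738254333204 [ 1.95476359  0.96656934 -0.51325875] [-0.22682911 -0.14929419  1.48211148]
top 450.8173766102243 -0.0007910589733625475 [ 2.0986812  -2.14003047  0.20520727] [-0.03886015  0.50916163  1.11503799]
```

View pics/scene0.png

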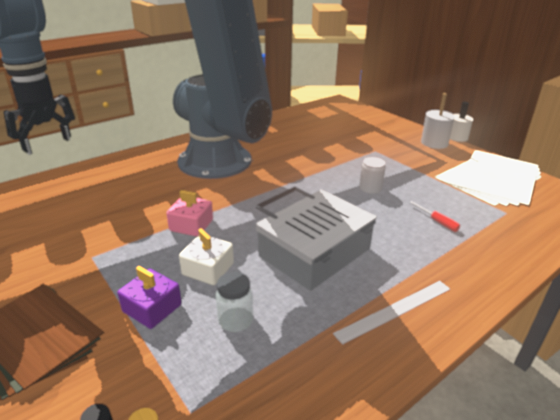

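View pics/top0.png

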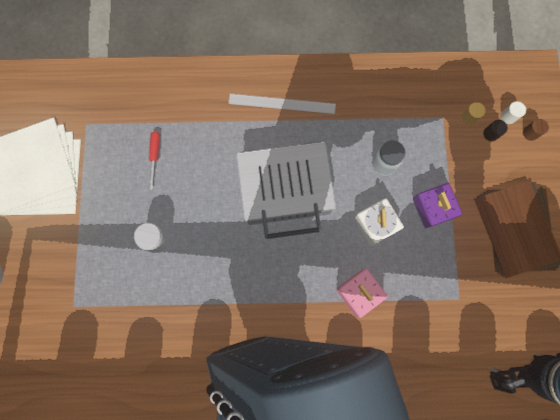

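The candidates for the timer are white at top (380,220), purple (438,205) and pink (363,293). By the description it's the white one. Next is a close crop of the white key and the handle, with pixel-to-world helpers.

```bash
cat > h.py <<'E'
import numpy as np, cv2
from cell import observe, viewer
def cam(d):
    R=cv2.Rodrigues(np.array(d["rvec"],float))[0]; return R,np.array(d["tvec"],float)
def ray(d,uv):
    x=(uv[0]-d["cx"])/d["fx"]; y=(uv[1]-d["cy"])/d["fy"]; p=np.array([x,y]); q=p.copy()
    for _ in range(20): q=p/(1+d["k1"]*(q@q))
    R,t=cam(d); return -R.T@t, R.T@np.array([q[0],q[1],1.])
def onz(d,uv,z):
    o,v=ray(d,uv); return o+v*(z-o[2])/v[2]
def cloud(d):
    H,W=d["depth"].shape; uu,vv=np.meshgrid(np.arange(W),np.arange(H))
    p=np.stack([(uu-d["cx"])/d["fx"],(vv-d["cy"])/d["fy"]],-1); q=p.copy()
    for _ in range(20): q=p/(1+d["k1"]*(q**2).sum(-1,keepdims=True))
    P=np.concatenate([q,np.ones((H,W,1))],-1)*d["depth"][...,None]
    R,t=cam(d); return (P-t)@R
def save(n,img): cv2.imwrite(f"pics/{n}.png",img[:,:,::-1])
E
python3 - <<'E'
from h import *
d=viewer.get_image("top"); c=d["color"]; P=cloud(d)
hsv=cv2.cvtColor(c,cv2.COLOR_RGB2HSV)
a=cv2.resize(c[130:270,225:420],None,fx=4,fy=4,interpolation=cv2.INTER_CUBIC); save("crop1",a)
m=np.zeros(c.shape[:2],np.uint8); m[198:245,355:405]=1
k=(m>0)&(hsv[...,1]>90)&(hsv[...,0]>12)&(hsv[...,0]<35)&(hsv[...,2]>70)
uv=np.argwhere(k)[:,::-1]; print(len(uv),uv.mean(0), P[k].mean(0), P[k][:,2].min(),P[k][:,2].max())
W=np.array([onz(d,p,0.1) for p in uv]); print(W.mean(0)); 
r=cv2.minAreaRect((W[:,:2]*1000).astype(np.float32)); print(r,cv2.boxPoints(r))
# case top
w=(m>0)&(abs(P[...,2]-0.06)<0.008); r=cv2.minAreaRect((P[w][:,:2]*1000).astype(np.float32)); print("case",r)
# box
m[:]=0; m[130:245,230:345]=1
w=(m>0)&(P[...,2]>0.075)&(P[...,2]<.125); r=cv2.minAreaRect((P[w][:,:2]*1000).astype(np.float32)); print("box",r,cv2.boxPoints(r))
for p in [(267,236),(319,231),(293,233),(238,153),(325,144),(263,207),(318,205)]: print(p,P[p[1],p[0]],onz(d,p,.1))
E
```

```text
90 [382.1        218.48888889] [ 0.46725748 -0.29050322  0.10432886] 0.06539984081157735 1.1920676742716734
[ 0.46793831 -0.29142681  0.1       ]
((470.5361022949219, -290.1018981933594), (17.16139793395996, 42.63410949707031), 86.57745361328125) [[ 448.7448  -297.39468]
 [ 491.30286 -299.9399 ]
 [ 492.3274  -282.8091 ]
 [ 449.76935 -280.2639 ]]
case ((470.3409423828125, -296.47845458984375), (90.0162124633789, 90.57526397705078), 27.942739486694336)
box ((548.8603515625, -59.021644592285156), (237.16395568847656, 228.2695770263672), 6.558827877044678) [[ 418.0176     40.82132 ]
 [ 444.09134  -185.95425 ]
 [ 679.7031   -158.86461 ]
 [ 653.6294     67.910965]]
(267, 236) [ 0.42928197 -0.00842713  0.10651803] [ 0.43015272 -0.00819389  0.1       ]
(319, 231) [ 0.44005113 -0.13546414  0.09939444] [ 0.43996479 -0.13541526  0.1       ]
(293, 233) [ 0.43564273 -0.07167053  0.10461237] [ 0.43628479 -0.07177402  0.1       ]
(238, 153) [ 0.28426286 -0.04727246  1.19206767] [0.6430133  0.06254497 0.1       ]
(325, 144) [ 0.66338092 -0.15863139  0.09729019] [ 0.66244252 -0.15835575  0.1       ]
(263, 207) [0.50291394 0.00088815 0.09777796] [0.50246995 0.00079035 0.1       ]
(318, 205) [ 0.50576028 -0.13556119  0.09536241] [ 0.50482365 -0.13518785  0.1       ]
```

View pics/crop1.png

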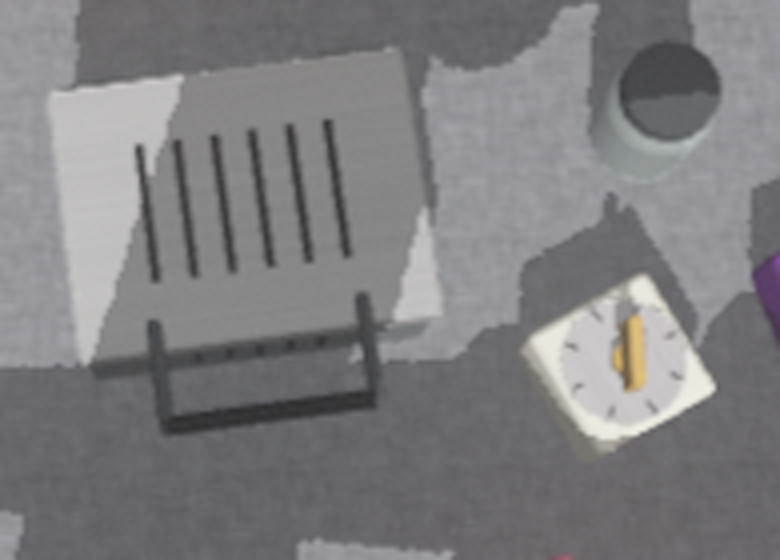

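The crop shows the white timer with its brass wing (crop about (633,352), nearly along the image vertical, which is world x). The black bar handle runs from crop (170,427) to (375,402). I'll refine the key with a second view.

```bash
python3 - <<'E'
from h import *
d=viewer.get_image("top")
o,_=ray(d,(280,210)); print("cam",o)
f=lambda x,y:(225+(x-1.5)/4,130+(y-1.5)/4)
for p in [(633,318),(644,388),(625,320),(628,390),(640,318)]: print(p,onz(d,f(*p),.103))
print("bar",[onz(d,f(*p),.097) for p in [(172,427),(374,401)]])
s=viewer.get_image("scene"); o,_=ray(s,(280,210)); print("cam",o)
save("crop2",cv2.resize(s["color"][170:370,120:390],None,fx=2.9,fy=2.9,interpolation=cv2.INTER_CUBIC))
save("crop3",cv2.resize(s["color"][220:290,170:245],None,fx=8,fy=8,interpolation=cv2.INTER_CUBIC))
E
```

```text
cam [ 0.28426286 -0.04727246  1.19206767]
(633, 318) [ 0.49071573 -0.29409666  0.103     ]
(644, 388) [ 0.44711481 -0.29811457  0.103     ]
(625, 320) [ 0.48956164 -0.28910444  0.103     ]
(628, 390) [ 0.44607435 -0.28828155  0.103     ]
(640, 318) [ 0.49063077 -0.29839796  0.103     ]
bar [array([ 0.42960017, -0.00960343,  0.097     ]), array([ 0.4432165 , -0.13360917,  0.097     ])]
cam [ 1.18495619 -0.64513818  0.6708727 ]
```

View pics/crop3.png

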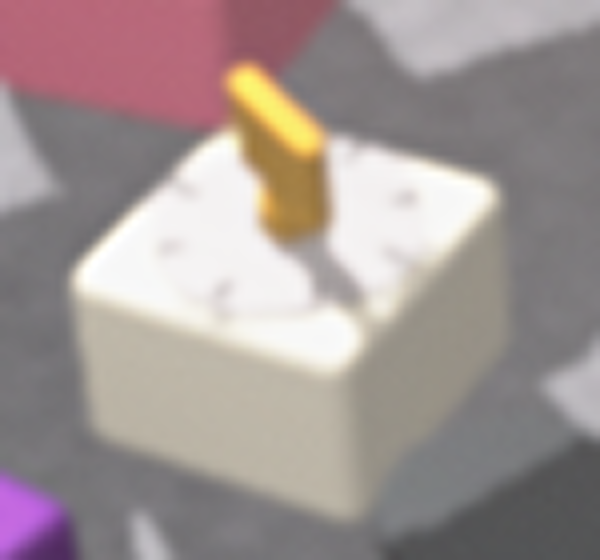

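View pics/crop2.png

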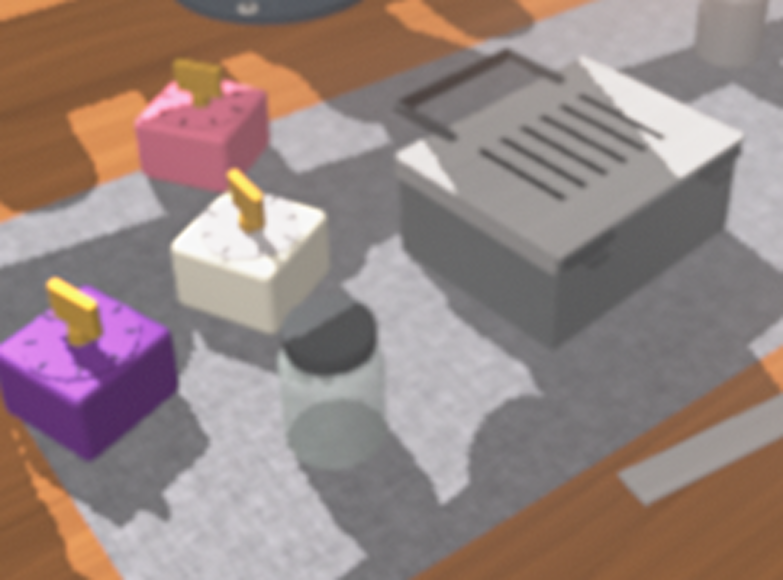

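The scene crops confirm the white case. The top of the wing runs from (243,75) to (312,140) in crop3.

```bash
python3 - <<'E'
from h import *
s=viewer.get_image("scene")
g=lambda x,y:(170+(x-3.5)/8,220+(y-3.5)/8)
for p in [(230,78),(252,66),(300,150),(327,135)]: print(onz(s,g(*p),.103))
P=cloud(s)
# case top centre from scene
w=np.zeros(P.shape[:2],bool); w[228:275,175:240]=1
w&=(abs(P[...,2]-.06)<.004); print(cv2.minAreaRect((P[w][:,:2]*1000).astype(np.float32)))
f=lambda x,y:(120+x/2.9,170+y/2.9)
for p in [(402,103),(508,52)]: print("bar",onz(s,f(*p),.1))
E
```

```text
[ 0.45264334 -0.2975257   0.103     ]
[ 0.45121732 -0.28983041  0.103     ]
[ 0.493209   -0.29862935  0.103     ]
[ 0.49164036 -0.28939094  0.103     ]
((474.1202392578125, -294.45758056640625), (90.0518569946289, 90.28471374511719), 28.29122543334961)
bar [ 0.44814459 -0.13088066  0.1       ]
bar [ 0.43523005 -0.00600559  0.1       ]
```

```bash
cat >> h.py <<'E'
from scipy.spatial.transform import Rotation as Rn
def goto(pos,rpy=None):
    s=observe(); R=Rn.from_euler('xyz',s["tcp_rot"],degrees=True)
    sh=R.inv().apply(np.array(pos)-s["tcp_pos"])
    T=Rn.from_euler('xyz',rpy,degrees=True) if rpy is not None else R
    print("shift",sh.round(4),"turn",(R.inv()*T).as_rotvec().round(4),"rows",np.linalg.norm(sh)/.0417)
E
python3 - <<'E'
from h import *
goto([.47,-.294,.17],[180,0,0]); goto([.47,-.294,.071],[180,0,0])
E
```

```text
shift [ 0.375  -0.1165  0.0611] turn [-5.000e-04  1.000e-04  2.688e-01] rows 9.531295574894662
shift [ 0.375  -0.1165  0.1601] turn [-5.000e-04  1.000e-04  2.688e-01] rows 10.17039114124511
```

```bash
python3 -m pendant '[[[0.038,-0.012,0.006],[0,0,0.06],0.085],[[0.078,-0.024,0.012],[0,0,0.12],0.085],[[0.116,-0.036,0.019],[0,0,0.18],0.085],[[0.155,-0.048,0.025],[0,0,0.25],0.085],[[0.194,-0.06,0.032],[0,0,0.269],0.085],[[0.232,-0.072,0.038],[0,0,0.269],0.085],[[0.271,-0.084,0.044],[0,0,0.269],0.085],[[0.308,-0.096,0.05],[0,0,0.269],0.085],[[0.345,-0.107,0.056],[0,0,0.269],0.085],[[0.375,-0.1165,0.061],[0,0,0.269],0.085]]' 60
python3 - <<'E'
from h import *
s=observe();print(s["joints"].round(1))
goto([.47,-.294,.071],[180,0,0])
d=viewer.get_image("wrist"); save("w1",d["color"]); print(d["rvec"],d["tvec"])
E
```

```text
t: 1.13
tcp_pos: [0.4721, -0.2924, 0.1699]
tcp_rot: [-180.0, -0.0, 0.0]
contact_force: [0.4, -0.5, 0.2]
opening: 0.0848
[-31.8  18.1  -3.6  68.2   0.  148.2]
shift [-0.0021  0.0016  0.0989] turn [-0.0002 -0.0003  0.0008] rows 2.3716987049946985
[-2.08141272  2.08160798  0.27555747] [-0.29207419  0.43948388  0.44145609]
```

View pics/w1.png

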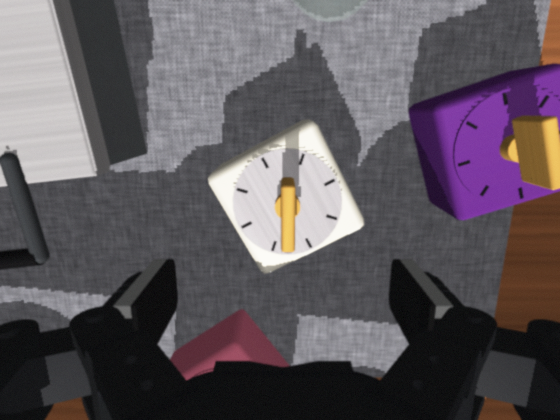

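The wrist view shows the white timer with its wing centred at about (288,215) and upright in the picture. The last joint sits at 148 deg, so clockwise room is short. I'll take the half-turned grasp (yaw 180, j6 about -32).

```bash
python3 - <<'E'
from h import *
d=viewer.get_image("wrist"); c=d["color"]
hsv=cv2.cvtColor(c,cv2.COLOR_RGB2HSV)
k=(hsv[...,1]>110)&(hsv[...,0]>10)&(hsv[...,0]<35)&(hsv[...,2]>90); k[:170]=0;k[260:]=0;k[:,:265]=0;k[:,:]&=(np.arange(560)<312)
print(ray(d,(0,0))[0])
save("w1c",cv2.resize(c[170:265,250:330],None,fx=6,fy=6,interpolation=cv2.INTER_CUBIC))
uv=np.argwhere(k)[:,::-1]; print(len(uv),cv2.minAreaRect(uv.astype(np.float32)))
for p in [(282,178),(294,178),(282,252),(294,252)]: print(onz(d,p,.103))
E
```

```text
[ 0.54223993 -0.29018476  0.31104109]
1088 ((290.5, 220.0), (74.0, 23.0), 90.0)
[ 0.50355584 -0.28937246  0.103     ]
[ 0.50357379 -0.29647956  0.103     ]
[ 0.45655379 -0.28944841  0.103     ]
[ 0.45657722 -0.29696338  0.103     ]
```

```bash
python3 -m pendant '[[[-0.002,0.0016,0.0],[0,0,-0.125],0.085],[[-0.002,0.0016,0.0],[0,0,-0.25],0.085],[[-0.002,0.0016,0.0],[0,0,-0.375],0.085],[[-0.002,0.0016,0],[0,0,-0.5],0.085],[[-0.002,0.0016,0],[0,0,-0.625],0.085],[[-0.002,0.0016,0],[0,0,-0.75],0.085],[[-0.002,0.0016,0],[0,0,-0.875],0.085],[[-0.002,0.0016,0],[0,0,-1.0],0.085],[[-0.002,0.0016,0],[0,0,-1.125],0.085],[[-0.002,0.0016,0],[0,0,-1.25],0.085]]'
python3 -m pendant '[[[0,0,0],[0,0,-0.125],0.085],[[0,0,0],[0,0,-0.25],0.085],[[0,0,0],[0,0,-0.375],0.085],[[0,0,0],[0,0,-0.5],0.085],[[0,0,0],[0,0,-0.625],0.085],[[0,0,0],[0,0,-0.75],0.085],[[0,0,0],[0,0,-0.875],0.085],[[0,0,0],[0,0,-1.0],0.085],[[0,0,0],[0,0,-1.125],0.085],[[0,0,0],[0,0,-1.25],0.085]]'
python3 -m pendant '[[[0,0,0],[0,0,-0.125],0.085],[[0,0,0],[0,0,-0.25],0.085],[[0,0,0],[0,0,-0.375],0.085],[[0,0,0],[0,0,-0.5],0.085],[[0,0,0],[0,0,-0.625],0.085],[[0,0,0],[0,0,-0.642],0.085],[[0,0,0],[0,0,-0.642],0.085]]'
python3 - <<'E'
from h import *
s=observe();print(s["joints"].round(1))
d=viewer.get_image("wrist"); save("w2",d["color"])
E
```

```text
t: 2.07
tcp_pos: [0.4675, -0.2961, 0.1704]
tcp_rot: [-180.0, 0.0, 71.9]
contact_force: [-0.4, -0.0, -0.2]
opening: 0.085
t: 2.9
tcp_pos: [0.4675, -0.2962, 0.1704]
tcp_rot: [-180.0, -0.0, 143.6]
contact_force: [0.0, -0.8, 0.3]
opening: 0.0846
t: 3.48
tcp_pos: [0.4677, -0.296, 0.1703]
tcp_rot: [180.0, -0.0, 179.9]
contact_force: [0.8, -0.6, -0.0]
opening: 0.0854
[-32.3  17.9  -3.8  68.2  -0.  -32.2]
```

View pics/w1c.png

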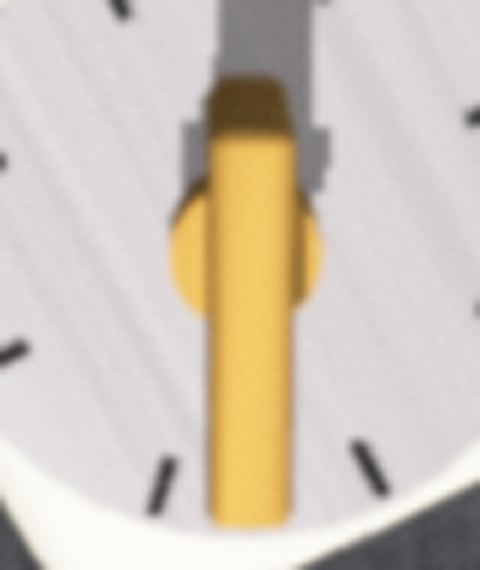

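View pics/w2.png

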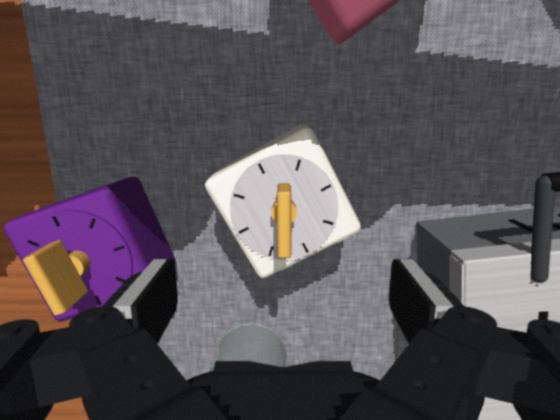

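```bash
python3 - <<'E'
from h import *
d=viewer.get_image("wrist"); c=d["color"]
save("w2c",cv2.resize(c[170:275,245:325],None,fx=6,fy=6,interpolation=cv2.INTER_CUBIC))
hsv=cv2.cvtColor(c,cv2.COLOR_RGB2HSV)
k=(hsv[...,1]>110)&(hsv[...,0]>10)&(hsv[...,0]<35)&(hsv[...,2]>150); k[:180]=0;k[265:]=0;k[:,:262]=0;k[:,310:]=0
for v in range(185,262,5):
    u=np.where(k[v])[0]; print(v,u.min() if len(u) else 0,u.max() if len(u) else 0)
E
```

```text
185 278 289
190 278 289
195 277 290
200 277 291
205 273 294
210 272 295
215 272 295
220 277 293
225 277 290
230 277 290
235 277 290
240 278 290
245 278 290
250 278 290
255 278 289
260 0 0
```

View pics/w2c.png

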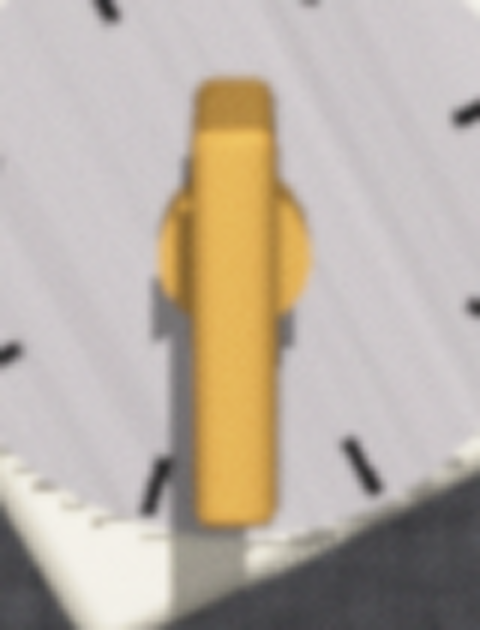

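```bash
python3 - <<'E'
from h import *
d=viewer.get_image("wrist")
print(onz(d,(283.8,224.2),.103),onz(d,(284,191.5),.103),onz(d,(283.8,257),.103),observe()["tcp_pos"])
goto([.471,-.2935,.072],[180,0,180])
E
```

```text
[ 0.47171554 -0.2952902   0.103     ] [ 0.4510212 -0.2950868  0.103    ] [ 0.49353189 -0.29537773  0.103     ] [ 0.4678396  -0.29590999  0.1702984 ]
shift [-0.0032  0.0024  0.0983] turn [ 0.0001 -0.0001 -0.0031] rows 2.3592019258673065
```

```bash
python3 -m pendant '[[[-0.004,0.001,0.03],[0,0,0],0.085],[[-0.004,0.001,0.06],[0,0,0],0.085],[[-0.004,0.001,0.085],[0,0,0],0.085],[[-0.004,0.001,0.098],[0,0,0],0.085],[[-0.004,0.001,0.098],[0,0,0],0.03],[[-0.004,0.001,0.098],[0,0,0],0],[[-0.004,0.001,0.098],[0,0,0],0],[[-0.004,0.001,0.098],[0,0,0],0],[[-0.004,0.001,0.098],[0,0,0],0],[[-0.004,0.001,0.098],[0,0,0],0]]' 60
python3 - <<'E'
from h import *
s=observe();print(s["opening"],s["contact_force"],s["ft_torque"],s["tcp_pos"])
E
```

```text
t: 4.47
tcp_pos: [0.4725, -0.2951, 0.0732]
tcp_rot: [-180.0, 0.1, 180.0]
contact_force: [0.1, -0.3, -0.0]
opening: 0.012
0.011957547630058803 [ 0.13927098 -0.33633316 -0.01682916] [ 0.0008106   0.01947203 -0.03824683] [ 0.47248987 -0.29510108  0.07322204]
```

```bash
python3 -m pendant '[[[0,0,0],[0,0,0],0],[[0,0,0],[0,0,0],0],[[0,0,0],[0,0,0.1],0],[[0,0,0],[0,0,0.22],0],[[0,0,0],[0,0,0.34],0],[[0,0,0],[0,0,0.46],0],[[0,0,0],[0,0,0.58],0],[[0,0,0],[0,0,0.7],0],[[0,0,0],[0,0,0.8],0],[[0,0,0],[0,0,0.8],0]]'
python3 - <<'E'
from h import *
s=observe();print(s["opening"],s["contact_force"],s["ft_torque"],s["tcp_pos"],s["joints"])
E
```

```text
t: 5.3
tcp_pos: [0.4724, -0.2957, 0.0733]
tcp_rot: [-180.0, 0.1, 133.8]
contact_force: [-2.2, -2.4, 6.2]
opening: 0.008
0.008024339029080752 [-2.17865364 -2.44431021  6.22049407] [-0.48614901  0.36326298 -0.10972737] [ 0.47237319 -0.29569872  0.07329982] [-32.01251906  22.27654338 -12.5727586   55.03789062  -0.06075289
  14.2079558 ]
```

The key turns with the grip. Releasing to look, then regrasping for the next turn.

```bash
python3 -m pendant '[[[0,0,0],[0,0,0],0.06],[[0,0,0],[0,0,0],0.085],[[0,0,0],[0,0,0],0.085],[[0,0,0],[0,0,0],0.085],[[0,0,0],[0,0,0],0.085]]'
python3 - <<'E'
from h import *
s=observe();print(s["opening"],s["contact_force"],s["ft_torque"],s["tcp_pos"])
d=viewer.get_image("wrist"); save("w3",d["color"])
E
```

```text
t: 5.72
tcp_pos: [0.472, -0.2946, 0.0722]
tcp_rot: [180.0, -0.0, 134.2]
contact_force: [0.3, 0.2, 0.9]
opening: 0.0679
0.06790592114051673 [0.27109789 0.16368857 0.94713742] [ 0.02223124  0.01522224 -0.01283423] [ 0.47196401 -0.29462768  0.072157  ]
```

View pics/w3.png

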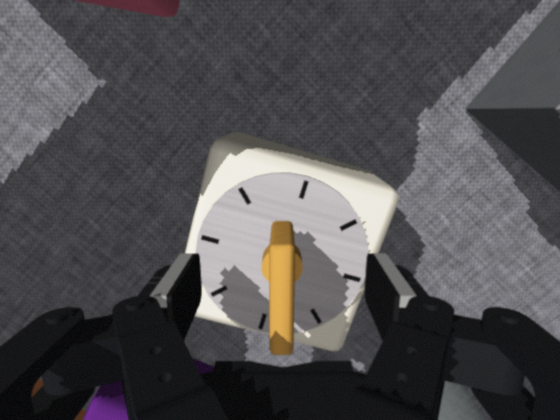

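The wing (about (282,290)) stays aligned between the open fingers, so it followed the turn of about 0.8 rad and the ratchet holds it. Next turn.

```bash
python3 -m pendant '[[[0,0,0],[0,0,0],0.02],[[0,0,0],[0,0,0],0],[[0,0,0],[0,0,0],0],[[0,0,0],[0,0,0],0],[[0,0,0],[0,0,0],0],[[0,0,0],[0,0,0],0],[[0,0,0],[0,0,0],0],[[0,0,0],[0,0,0],0]]'
python3 -m pendant '[[[0,0,0],[0,0,0.1],0],[[0,0,0],[0,0,0.2],0],[[0,0,0],[0,0,0.3],0],[[0,0,0],[0,0,0.4],0],[[0,0,0],[0,0,0.5],0],[[0,0,0],[0,0,0.6],0],[[0,0,0],[0,0,0.7],0],[[0,0,0],[0,0,0.8],0],[[0,0,0],[0,0,0.9],0],[[0,0,0],[0,0,0.9],0]]'
python3 - <<'E'
from h import *
s=observe();print(s["opening"],s["contact_force"],s["ft_torque"],s["tcp_pos"])
E
python3 -m pendant '[[[0,0,0],[0,0,0],0.06],[[0,0,0],[0,0,0],0.085],[[0,0,0],[0,0,0],0.085],[[0,0,0],[0,0,0],0.085]]'
python3 - <<'E'
from h import *
d=viewer.get_image("wrist"); save("w4",d["color"])
E
```

```text
t: 6.43
tcp_pos: [0.4718, -0.2951, 0.0725]
tcp_rot: [-180.0, 0.0, 134.2]
contact_force: [-2.6, -2.1, 4.4]
opening: 0.0081
t: 7.27
tcp_pos: [0.4721, -0.295, 0.0725]
tcp_rot: [180.0, 0.0, 82.4]
contact_force: [-3.0, -1.1, 3.2]
opening: 0.008
0.008028968069139313 [-2.99990544 -1.12791279  3.18167682] [-0.37616274  0.36254878 -0.07640641] [ 0.47211394 -0.2950222   0.07250415]
t: 7.6
tcp_pos: [0.472, -0.2946, 0.0721]
tcp_rot: [-180.0, -0.0, 82.7]
contact_force: [-0.2, 0.4, 0.6]
opening: 0.0562
```

View pics/w4.png

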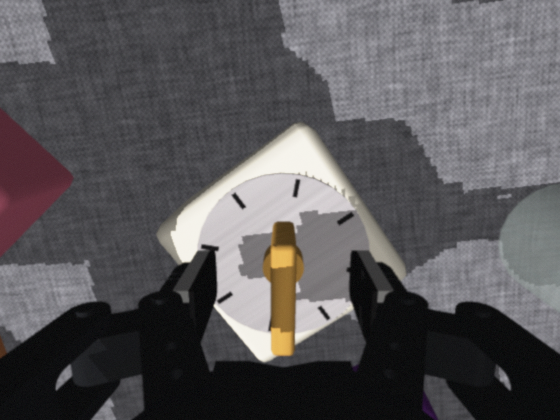

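The key followed again (1.7 rad total). The third turn reaches the stop somewhere after 0.5 rad more, so I'll watch the torque.

```bash
python3 -m pendant '[[[0,0,0],[0,0,0],0.02],[[0,0,0],[0,0,0],0],[[0,0,0],[0,0,0],0],[[0,0,0],[0,0,0],0],[[0,0,0],[0,0,0],0],[[0,0,0],[0,0,0],0],[[0,0,0],[0,0,0],0]]'
python3 -m pendant '[[[0,0,0],[0,0,0.1],0],[[0,0,0],[0,0,0.2],0],[[0,0,0],[0,0,0.3],0],[[0,0,0],[0,0,0.4],0],[[0,0,0],[0,0,0.45],0],[[0,0,0],[0,0,0.5],0]]'
python3 -c "
from h import *
s=observe();print(s['tau'],s['ft_torque'])"
python3 -m pendant '[[[0,0,0],[0,0,0.05],0],[[0,0,0],[0,0,0.1],0],[[0,0,0],[0,0,0.1],0]]'
python3 -c "
from h import *
s=observe();print(s['tau'],s['ft_torque'])"
python3 -m pendant '[[[0,0,0],[0,0,0.05],0],[[0,0,0],[0,0,0.1],0],[[0,0,0],[0,0,0.1],0]]'
python3 -c "
from h import *
s=observe();print(s['tau'],s['ft_torque'])"
```

```text
t: 8.23
tcp_pos: [0.4721, -0.2948, 0.0725]
tcp_rot: [180.0, 0.0, 82.6]
contact_force: [-2.0, 1.1, 4.0]
opening: 0.008
t: 8.73
tcp_pos: [0.4723, -0.2949, 0.0725]
tcp_rot: [180.0, -0.0, 53.8]
contact_force: [1.0, -0.2, 2.8]
opening: 0.008
[-2.40969602e-01 -5.96557546e+01  2.91480982e+01  1.07584870e-01
 -1.95138110e-02 -6.11448437e-01] [-0.03488215 -0.06187977  0.26085599]
t: 8.98
tcp_pos: [0.4724, -0.2949, 0.0725]
tcp_rot: [180.0, -0.0, 48.1]
contact_force: [0.5, -0.3, 1.8]
opening: 0.008
[-5.34574385e-02 -5.95399547e+01  2.88720185e+01  2.61736717e-01
 -5.97258657e-02  8.42490233e-01] [-0.01584799 -0.09441595 -0.05342487]
t: 9.23
tcp_pos: [0.4724, -0.295, 0.0726]
tcp_rot: [180.0, -0.0, 42.6]
contact_force: [1.3, -2.1, 3.5]
opening: 0.0082
[ -1.23448312 -58.99828434  28.51229131   0.29730474   0.25307776
   2.57697679] [-0.21753389 -0.01993405  1.59666149]
```

Torque jumped to 1.6 N m, so the key is at the stop. Releasing and checking where the wing stays.

```bash
python3 -m pendant '[[[0,0,0],[0,0,0.02],0],[[0,0,0],[0,0,0.02],0]]'
python3 -c "
from h import *
s=observe();print(s['tau'][5],s['ft_torque'])"
python3 -m pendant '[[[0,0,0],[0,0,0],0.06],[[0,0,0],[0,0,0],0.085],[[0,0,0],[0,0,0],0.085],[[0,0,0],[0,0,0],0.085],[[0,0,0],[0,0,0],0.085]]'
python3 - <<'E'
from h import *
s=observe();print(s["tcp_rot"],s["joints"])
d=viewer.get_image("wrist"); save("w5",d["color"])
c=d["color"];hsv=cv2.cvtColor(c,cv2.COLOR_RGB2HSV)
k=(hsv[...,1]>130)&(hsv[...,0]>10)&(hsv[...,0]<35)&(hsv[...,2]>100); k[:,:230]=0;k[:,340:]=0
for v in range(250,350,10):
    u=np.where(k[v])[0]; print(v,u.min() if len(u) else 0,u.max() if len(u) else 0)
E
```

```text
t: 9.4
tcp_pos: [0.4724, -0.295, 0.0726]
tcp_rot: [180.0, -0.0, 41.5]
contact_force: [-0.4, -1.7, 3.0]
opening: 0.0082
2.140958458185196 [-0.27766632 -0.01355993  1.92153722]
t: 9.82
tcp_pos: [0.4717, -0.2947, 0.072]
tcp_rot: [-180.0, 0.0, 41.3]
contact_force: [0.2, -0.4, -0.6]
opening: 0.0685
[-1.79957937e+02  1.24556697e-02  4.13365772e+01] [-3.19969441e+01  2.23550665e+01 -1.26587090e+01  5.50300926e+01
  1.31198816e-04  1.06666483e+02]
250 268 294
260 266 303
270 266 303
280 271 297
290 272 295
300 273 296
310 275 297
320 276 298
330 277 299
340 278 300
```

View pics/w5.png

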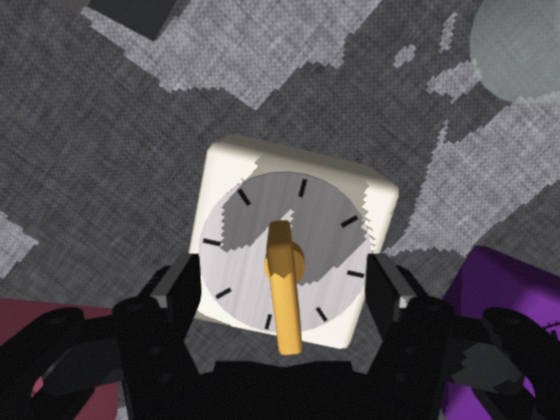

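The wing stands about 6 deg behind the tool: it stopped while the tool pressed on at 1.9 N m. So the key is at its stop (wound about 2.3 rad from a start near 0.45). On to the handle.

```bash
python3 -m pendant '[[[0,0,-0.035],[0,0,0],0.085],[[0,0,-0.075],[0,0,0],0.085],[[0,0,-0.115],[0,0,0],0.07],[[0,0,-0.13],[0,0,0],0.05]]'
python3 - <<'E'
from h import *
goto([.437,-.0705,.20],[180,0,96.3])
E
```

```text
t: 10.2
tcp_pos: [0.4734, -0.2957, 0.2076]
tcp_rot: [179.7, -0.1, 41.3]
contact_force: [-0.2, -0.5, -0.1]
opening: 0.0632
shift [ 0.1215 -0.1931  0.0067] turn [ 0.0062  0.0012 -0.9591] rows 5.473494814860736
```

```bash
python3 -m pendant '[[[0.015,-0.024,0],[0,0,-0.12],0.05],[[0.03,-0.048,0],[0,0,-0.24],0.05],[[0.046,-0.072,0],[0,0,-0.36],0.05],[[0.061,-0.096,0],[0,0,-0.48],0.05],[[0.076,-0.12,0],[0,0,-0.6],0.05],[[0.091,-0.144,0],[0,0,-0.72],0.05],[[0.107,-0.168,0],[0,0,-0.84],0.05],[[0.1215,-0.1915,0.002],[0,0,-0.96],0.05],[[0.1215,-0.1915,0.002],[0,0,-0.96],0.05],[[0.1215,-0.1915,0.002],[0,0,-0.96],0.05]]' 30
python3 - <<'E'
from h import *
s=observe();print(s["joints"].round(1),s["tcp_pos"],s["tcp_rot"])
d=viewer.get_image("wrist"); save("w6",d["color"])
E
```

```text
t: 11.03
tcp_pos: [0.4364, -0.0697, 0.2004]
tcp_rot: [180.0, 0.0, 96.5]
contact_force: [0.8, -0.8, 0.5]
opening: 0.0504
[ -9.1   6.3 -14.6  69.1  -0.   74.4] [ 0.43639806 -0.0697157   0.20042901] [1.79994982e+02 2.46671598e-03 9.64752213e+01]
```

View pics/w6.png

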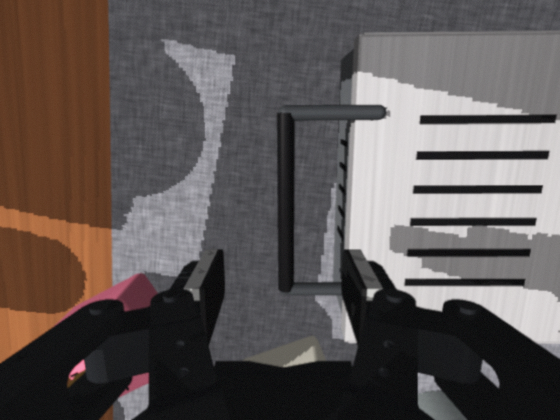

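The wrist view shows the bar from (286,113) to (286,290), upright and parallel to the pads. Converting it to world.

```bash
python3 - <<'E'
from h import *
d=viewer.get_image("wrist"); g=cv2.cvtColor(d["color"],cv2.COLOR_RGB2GRAY)
for v in (130,160,190,220,260,280):
    u=np.where(g[v,265:310]<50)[0]+265; print(v,u.min(),u.max(),u.mean())
a=onz(d,(286,108),.097);b=onz(d,(286,293),.097);print(a,b,(a+b)/2)
e=b-a;print(np.degrees(np.arctan2(e[1],e[0])),np.linalg.norm(e))
print(onz(d,(352,200),.097))
E
```

```text
130 277 293 285.46666666666664
160 277 293 285.0
190 278 293 285.5
220 277 293 285.0
260 278 293 285.5
280 278 293 285.5
[ 0.43288155 -0.00390219  0.097     ] [ 0.4481584  -0.13932232  0.097     ] [ 0.44051997 -0.07161225  0.097     ]
-83.56363041762235 0.13627909592574927
[ 0.48657481 -0.06138812  0.097     ]
```

```bash
python3 -m pendant '[[[-0.001,0.003,0.03],[0,0,0],0.045],[[-0.001,0.003,0.06],[0,0,0],0.045],[[-0.001,0.003,0.09],[0,0,0],0.045],[[-0.001,0.003,0.115],[0,0,0],0.045],[[-0.001,0.003,0.122],[0,0,0],0.045],[[-0.001,0.003,0.122],[0,0,0],0.02],[[-0.001,0.003,0.122],[0,0,0],0],[[-0.001,0.003,0.122],[0,0,0],0],[[-0.001,0.003,0.122],[0,0,0],0],[[-0.001,0.003,0.122],[0,0,0],0]]' 25
python3 - <<'E'
from h import *
s=observe();print(s["joints"].round(1),s["tcp_pos"],s["contact_force"],s["opening"])
d=viewer.get_image("wrist"); save("w7",d["color"])
r=.2203;f0=np.arctan2(.012,.22)
for t in np.arange(.1,1.31,.1): print(round(t,2),"y %.4f z %.4f"%(r*(np.cos(f0)-np.cos(t+f0)),-r*(np.sin(t+f0)-np.sin(f0))))
E
```

```text
t: 11.97
tcp_pos: [0.4388, -0.0722, 0.0794]
tcp_rot: [-179.9, 0.1, 96.3]
contact_force: [-6.4, -3.7, -0.2]
opening: 0.0111
[ -9.3  12.2 -26.7  51.1  -0.1  74.4] [ 0.4388159  -0.07219939  0.07941446] [-6.40573391 -3.70681084 -0.2064404 ] 0.011053916689053794
0.1 y 0.0023 z -0.0219
0.2 y 0.0068 z -0.0435
0.3 y 0.0134 z -0.0645
0.4 y 0.0220 z -0.0847
0.5 y 0.0327 z -0.1040
0.6 y 0.0452 z -0.1221
0.7 y 0.0595 z -0.1389
0.8 y 0.0753 z -0.1542
0.9 y 0.0926 z -0.1678
1.0 y 0.1112 z -0.1796
1.1 y 0.1309 z -0.1895
1.2 y 0.1514 z -0.1974
1.3 y 0.1727 z -0.2032
```

View pics/w7.png

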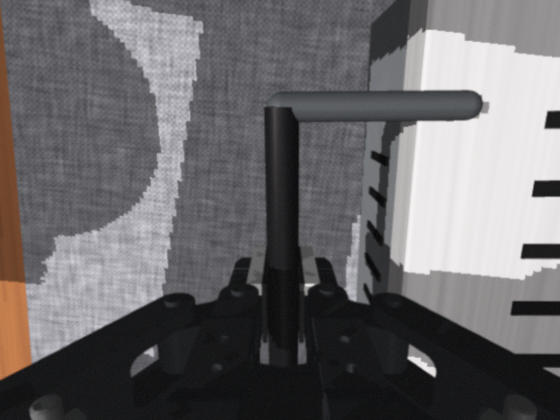

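The bar is between the pads (about (282,300)). Raising along the arc in stages.

```bash
python3 -m pendant '[[[0,0.001,-0.011],[0,0,0],0],[[0,0.0023,-0.022],[0,0,0],0],[[0,0.0045,-0.033],[0,0,0],0],[[0,0.0068,-0.0435],[0,0,0],0],[[0,0.01,-0.054],[0,0,0],0],[[0,0.0134,-0.0645],[0,0,0],0],[[0,0.0177,-0.0746],[0,0,0],0],[[0,0.022,-0.0847],[0,0,0],0],[[0,0.0327,-0.104],[0,0,0],0],[[0,0.0327,-0.104],[0,0,0],0]]'
python3 - <<'E'
from h import *
s=observe();print(s["tcp_pos"],s["contact_force"],s["ft_torque"],s["opening"])
d=viewer.get_image("wrist"); save("w8",d["color"])
d=viewer.get_image("scene"); save("s8",d["color"])
E
```

```text
t: 12.85
tcp_pos: [0.4712, -0.0684, 0.1863]
tcp_rot: [-179.9, 0.1, 96.3]
contact_force: [-15.3, -3.4, 7.4]
opening: 0.0113
[ 0.47120828 -0.06843635  0.18628407] [-15.28999621  -3.44933481   7.43563822] [-0.71947839  3.18315457  0.05178482] 0.011263424632886666
```

View pics/w8.png

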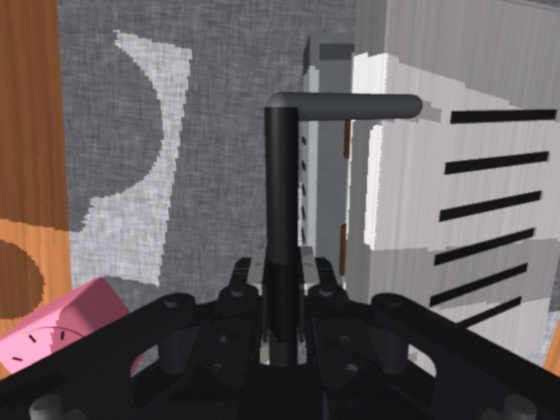

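View pics/s8.png

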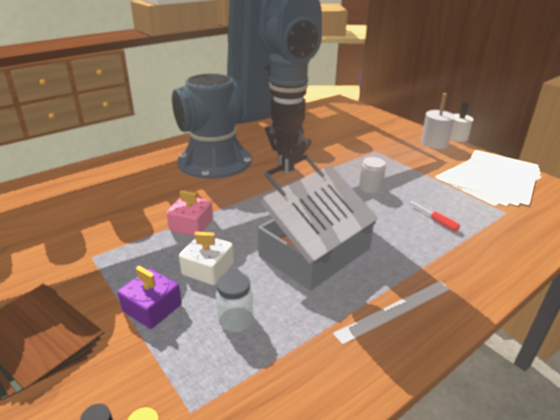

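The hood follows, at about 0.5 rad. A radial force of 17 N shows the path is about 2 mm tight, so I'm easing outward.

```bash
python3 -m pendant '[[[0,-0.002,-0.001],[0,0,0],0],[[0,0.0045,-0.0102],[0,0,0],0],[[0,0.0108,-0.0191],[0,0,0],0],[[0,0.018,-0.0275],[0,0,0],0],[[0,0.025,-0.036],[0,0,0],0],[[0,0.033,-0.0436],[0,0,0],0],[[0,0.0409,-0.0512],[0,0,0],0],[[0,0.0495,-0.058],[0,0,0],0],[[0,0.0582,-0.0648],[0,0,0],0],[[0,0.0582,-0.0648],[0,0,0],0]]'
python3 - <<'E'
from h import *
s=observe();print(s["tcp_pos"],s["contact_force"],s["ft_torque"],s["opening"])
d=viewer.get_image("wrist"); save("w9",d["color"])
d=viewer.get_image("scene"); save("s9",d["color"][100:320,180:440].repeat(3,0).repeat(3,1)[:600])
E
```

```text
t: 13.78
tcp_pos: [0.5303, -0.0615, 0.2509]
tcp_rot: [179.9, 0.1, 96.3]
contact_force: [-12.0, -1.8, 14.7]
opening: 0.011
[ 0.53034854 -0.06154188  0.25090776] [-11.9775935   -1.81260665  14.73103381] [-0.25535694  2.42352855  0.03256364] 0.011004579252750155
```

View pics/w9.png

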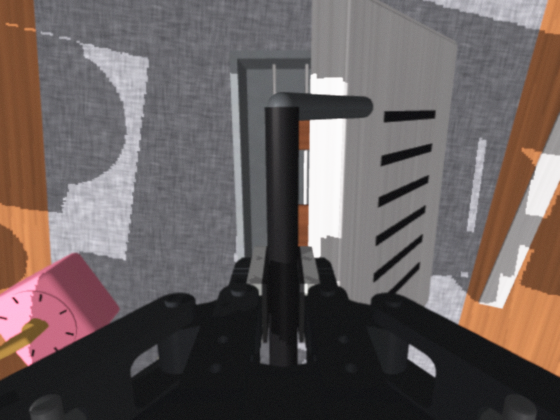

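View pics/s9.png

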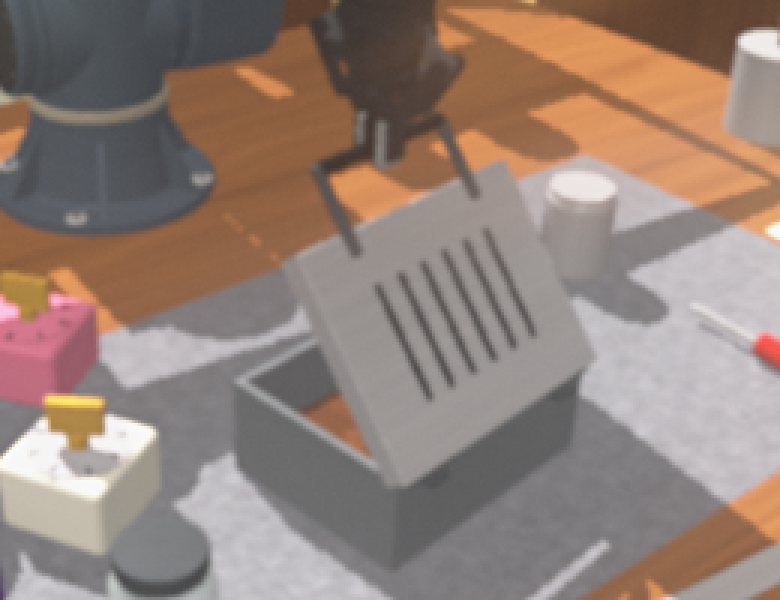

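The wrist and scene views show the hood at about 0.9 rad with the grip sound. The remaining radial push is about 19 N, so I'll ease 3 mm outward and go past balance to about 1.2.

```bash
python3 -m pendant '[[[0,-0.0015,-0.003],[0,0,0],0],[[0,0.0077,-0.0091],[0,0,0],0],[[0,0.0171,-0.0148],[0,0,0],0],[[0,0.0269,-0.02],[0,0,0],0],[[0,0.0368,-0.0247],[0,0,0],0],[[0,0.0472,-0.029],[0,0,0],0],[[0,0.0576,-0.0326],[0,0,0],0],[[0,0.0576,-0.0326],[0,0,0],0],[[0,0.0576,-0.0326],[0,0,0],0]]'
python3 - <<'E'
from h import *
s=observe();print(s["tcp_pos"],s["contact_force"],s["opening"])
p=s["tcp_pos"]-np.array([.4388,-.0722,.0794]); c=np.linalg.norm(p); print("theta",2*np.arcsin(c/.4406),np.degrees(np.arctan2(p[2],np.hypot(p[0],p[1]))))
d=viewer.get_image("scene"); save("s10",d["color"][100:300,180:440].repeat(3,0).repeat(3,1))
P=cloud(d); 
m=np.zeros(P.shape[:2],bool); m[150:270,270:390]=1
m&=(P[...,2]>.12)&(P[...,2]<.24)&(P[...,0]>.5)&(P[...,0]<.75)
Q=P[m]; b=Q.mean(0)
rng=np.random.default_rng(0); best=0
for _ in range(500):
    a=Q[rng.choice(len(Q),3,False)]; n=np.cross(a[1]-a[0],a[2]-a[0]); n/=np.linalg.norm(n)+1e-12
    k=abs((Q-a[0])@n)<.003
    if k.sum()>best: best=k.sum();K=k
n=np.linalg.svd(Q[K]-Q[K].mean(0),full_matrices=False)[2][2]; print(best,len(Q),"angle",np.arccos(abs(n[2])),n)
E
```

```text
t: 14.63
tcp_pos: [0.5883, -0.0548, 0.2818]
tcp_rot: [179.8, -0.0, 96.4]
contact_force: [-2.2, 1.2, 4.9]
opening: 0.0105
[ 0.58827267 -0.05476856  0.28178979] [-2.17998577  1.24958724  4.91965374] 0.010479248811129684
theta 1.2188925627099174 53.36758336875181
4276 4646 angle 1.194202044394376 [0.92396967 0.10505188 0.36775555]
```

View pics/s10.png

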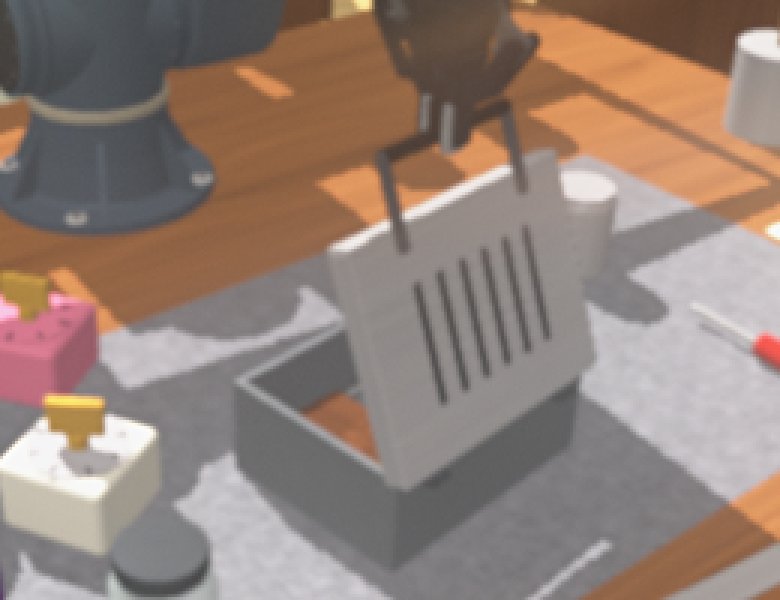

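The hood is at about 1.20 rad: 1.22 from the arm, 1.19 from the depth plane fit. Bringing it back to about 0.96.

```bash
python3 -m pendant '[[[0,-0.0083,0.003],[0,0,0],0],[[0,-0.0165,0.006],[0,0,0],0],[[0,-0.0245,0.0097],[0,0,0],0],[[0,-0.0324,0.0137],[0,0,0],0],[[0,-0.0402,0.0178],[0,0,0],0],[[0,-0.0476,0.0223],[0,0,0],0],[[0,-0.0476,0.0223],[0,0,0],0],[[0,-0.0476,0.0223],[0,0,0],0],[[0,-0.0476,0.0223],[0,0,0],0],[[0,-0.0476,0.0223],[0,0,0],0]]'
python3 - <<'E'
from h import *
s=observe();print(s["tcp_pos"],s["contact_force"],s["opening"],s["qd"])
p=s["tcp_pos"]-np.array([.4388,-.0722,.0794]); c=np.linalg.norm(p); print("theta",2*np.arcsin(c/.4406))
d=viewer.get_image("scene"); save("s11",d["color"][100:300,180:440].repeat(3,0).repeat(3,1))
w=viewer.get_image("wrist"); save("w11",w["color"])
P=cloud(d)
m=np.zeros(P.shape[:2],bool); m[150:270,260:390]=1
m&=(P[...,2]>.12)&(P[...,2]<.22)&(P[...,0]>.5)&(P[...,0]<.75)
Q=P[m]
rng=np.random.default_rng(0); best=0
for _ in range(500):
    a=Q[rng.choice(len(Q),3,False)]; n=np.cross(a[1]-a[0],a[2]-a[0]); n/=np.linalg.norm(n)+1e-12
    k=abs((Q-a[0])@n)<.003
    if k.sum()>best: best=k.sum();K=k
n=np.linalg.svd(Q[K]-Q[K].mean(0),full_matrices=False)[2][2]; print(best,len(Q),"angle",np.arccos(abs(n[2])))
E
```

```text
t: 15.52
tcp_pos: [0.5401, -0.0604, 0.2588]
tcp_rot: [180.0, 0.0, 96.3]
contact_force: [-5.5, -0.5, 8.6]
opening: 0.0107
[ 0.54005735 -0.06040864  0.25875946] [-5.50352427 -0.52514321  8.62006455] 0.010707349119203464 [ 0.00067265  0.07358784  0.15990104  0.0446081   0.04015735 -0.09876467]
theta 0.9745897004776278
4218 4605 angle 0.9491382614412769
```

View pics/s11.png

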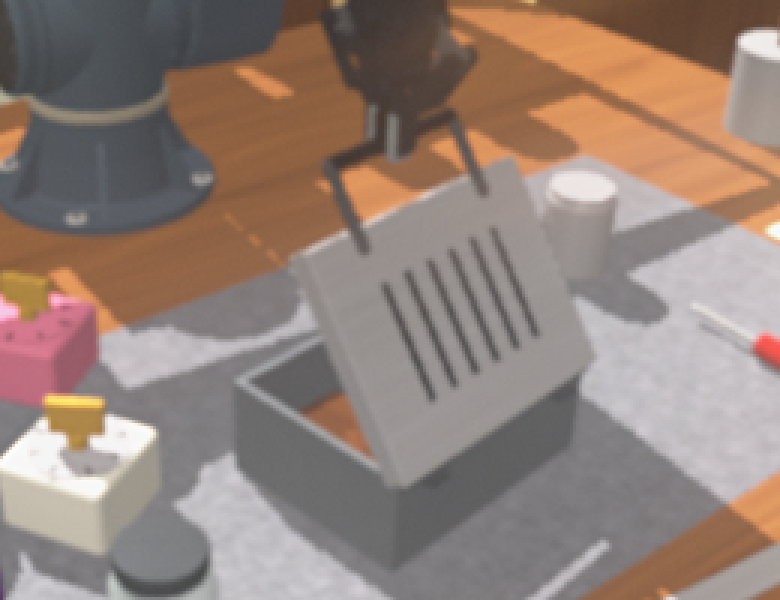

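View pics/w11.png

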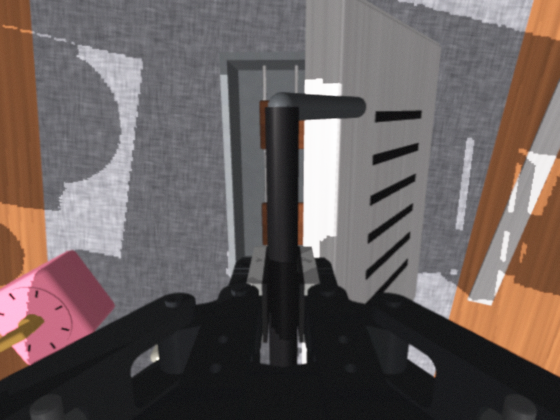

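The hood is held at about 0.96 rad, the bar is between the pads at (283,310), and the tin, jar and driver haven't moved. I'll let it settle briefly and hand in.

```bash
python3 -m pendant '[[[0,0,0],[0,0,0],0],[[0,0,0],[0,0,0],0],[[0,0,0],[0,0,0],0],[[0,0,0],[0,0,0],0],[[0,0,0],[0,0,0],0],[[0,0,0],[0,0,0],0]]'
python3 -c "
from cell import order
print(order.sign_off())"
```

```text
t: 16.12
tcp_pos: [0.5401, -0.0604, 0.2588]
tcp_rot: [180.0, 0.0, 96.4]
contact_force: [-6.1, -1.3, 8.2]
opening: 0.0109
the job is handed in; nothing more can be done
None
```

I wound the timer and left the hood held by its handle just below the balance point; the job was handed in at 16.1 s, with no verdict reported.

- **Key:** I wound the white timer's key clockwise in three short turns, about 2.3 rad in total, with the hood still shut. At the end the torque rose to about 1.9 N m and the wing stopped turning while the tool went on about 6 degrees. I took that as the stop, because the key's angle can't be read directly. When I let go, the ratchet held it.
- **Raising the hood:** I pinched the bar handle and took the hood past its balance point, to about 1.2 rad. The arm's arc gave 1.22 and a depth-camera fit of the hood gave 1.19.
- **Final hold:** I brought it back to about 0.96 rad and held it there. The two measures again differed slightly, 0.975 from the arm and 0.949 from the camera, but both are inside the 0.85 to 1.06 range. The tool didn't move over the last half second, with about 10 N at the wrist.
- **Other things:** The tin, jar and screwdriver looked unmoved in the last pictures; I judged this by eye and did not measure it.
- **Disagreement on the way:** My planned arc for the handle was 2 to 3 mm tight, which pushed up to 19 N sideways on the tool. I eased the path outward and the force dropped.

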